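# Lock the lamp regulator, draw the filter plate and present it to the prism

### The job

First turn the lamp regulator's knob so that its bar grip points at the mark, then slide the fork lock fully home around it. After that lift the flap of the filter housing well open and leave it standing open, draw the hidden filter plate up and out by its tab, and present it to the glass prism on the brass rail: hold it upright and square to the prism's flat front face, about 6 cm in front of that face and level with the prism, neither pushing the prism nor disturbing anything else on the bench. Finish while still holding the plate there, still, in the gripper.

Things in the scene. Friction and masses are not known exactly. Their poses are not given: they have to be found in the camera images.
- knob (a joint): turn of the regulator knob in rad about the vertical, positive anticlockwise seen from above; it starts between 0.45 and 1.1; 0 = the bar grip points at the mark (straight at the fork lock); stops at -1.3 and 1.3; stays where it is left (about 0.05 N m friction)
- knob_grip (a point): centre of the knob's bar grip, on its vertical axis, 49 mm above the bench; turns with the knob. Bar 12 mm thick (point x), 46 mm long (point y, the way it points), from 26 to 66 mm above the bench, on a round skirt of 52 mm diameter. It sits on a fixed aluminium panel 90 x 190 mm, 18 mm high, on either side of the bench; the mark is a black line on the panel
- fork (a joint): travel in m of the fork lock on the panel: 0 = parked, 0.065 = fully home, prongs either side of the bar grip; stays where it is left (about 1.5 N friction). It slides level, straight at the knob, along -y of fork_post. It does not itself stop the knob from turning
- fork_post (a point): middle of the fork's upright round post (16 mm diameter, from 38 to 76 mm above the bench, this point at 58). Its x, y are the panel's axes: -y points from post to knob. Post to knob axis: 123 mm parked, 58 mm home. The fork is 50 mm wide, 28 to 38 mm above the bench; its two prong tips lie 71 mm ahead of the post, 52 mm from the knob's axis when parked
- flap (a joint): opening of the flap in rad: 0 = shut, 1.57 = upright, 1.9 = the stop, leaning back; a stiff hinge, the flap stays where it is left (about 1.5 to 3 N at the bar)
- flap_bar (a point): middle of the flap's handle, a horizontal round bar of 10 mm diameter and 80 mm length along the point's y, held 38 mm clear ahead of the flap's front edge by an arm at each end; 118 mm above the bench when shut
- flap_hinge (a point): middle of the hinge line, along the point's y on the housing's far top edge, 115.5 mm above the bench. The point tilts with the flap; the handle bar always lies at (-160, 0, 3) mm in its axes, which are the housing's when shut. Lifting swings the bar up and over towards the housing's +x (turning about +y)
- housing: fixed grey filter housing, open-topped box 120 (x) x 130 (y) x 115 mm high under the flap, walls 5 mm, on either side of the bench; origin at the centre of its underside, hinge at +x, handle at -x. Inside, hidden until the flap opens, the plate stands upright in guides, 10 mm forward (-x) of the middle, faces to +-x; it comes straight up
- plate_tab (a point): centre of the filter plate's grip tab: steel, 10 mm thick (point x), 26 mm wide (point y), 28 mm tall, on top of the plate. In the housing this point is 90 mm above the bench, the tab's top 11 mm below the housing's rim
- plate_pane (a point): centre of the filter plate's framed pane, 64 mm wide (point y) x 64 mm tall x 6 mm thick (point x), 46 mm below the tab's centre; z up along the plate. The plate weighs about 120 g, 92 mm tall in all, either face may show
- prism_centre (a point): centre of the upright triangular glass prism (60 mm tall, 59 mm sides) on the carriage, 70 mm above the bench. Its flat front face is square to the point's x, faces -x and lies 17 mm from this point, so the pane's centre belongs 77 mm to -x, at the same height. y runs along the rail. The brass carriage below is 62 x 70 mm, top 40 mm above the bench
- slide_rail: fixed brass rail 300 mm long along its y, 30 mm high at its end blocks, with the carriage and prism; origin under its middle
- wick_holder: bystander: lamp wick holder, a turned nickel spool 44 mm across, 62 mm tall; origin at its underside
- pot: bystander: orange clay polishing pot, 76 mm across, 60 mm tall; origin at its underside
- square: bystander: steel square lying flat (75 mm stock with a 100 mm blade); origin at its underside
- float: bystander: green glass float, 72 mm ball on a cork foot, 80 mm tall; origin at its underside
- brush: bystander: brush lying flat; origin at its underside
- loupe: bystander: black loupe ring, 52 mm across, 22 mm tall; origin at its underside
- lens_blank: bystander: glass lens blank, a disc 64 mm across, 14 mm tall; origin at its underside
- plate: the loose filter plate itself (see its two points); origin at the centre of its lower edge

How it is judged:
On the way, in this order (a step that is already met when the one before it is completed fails the run):
1. the knob is set to the mark (within 0.14 rad) while the fork is still parked (value of joint knob between -0.14 and 0.14 rad and value of joint fork below 0.012 m), for 0.2 s.
2. the fork is fully home round the knob, which still points at the mark (value of joint knob between -0.16 and 0.16 rad and value of joint fork above 0.057 m), for 0.2 s.
3. the flap stands well open (over 1.3 rad), the fork still home (value of joint fork above 0.057 m and value of joint flap above 1.3 rad), for 0.2 s.
4. the plate is drawn clear of the housing, in the gripper (z of plate_pane in the frame of housing above 0.147 m and contact force between the fingers and plate above 1 N), for 0.1 s.
At the end, for the whole second after the job is handed in: Plate at rest in the gripper only: pane centre 77 +-25 mm in front of the prism's centre, within 20 mm sideways and in height, square within 0.22 rad, upright within 0.2 rad; knob within 0.16 rad of the mark, fork over 57 of 65 mm home, flap open past 1.2 rad (all of step 2 and value of joint flap above 1.2 rad and x of plate_pane in the frame of prism_centre between -0.102 and -0.052 m and y of plate_pane in the frame of prism_centre between -0.02 and 0.02 m and z of plate_pane in the frame of prism_centre between -0.02 and 0.02 m and angle between the x axis of plate_pane and the x axis of prism_centre, either way round below 0.22 rad and angle between plate_pane's own z axis and vertical below 0.2 rad and contact force between the fingers and plate above 1 N and contact force between plate and slide_rail below 0.2 N and contact force between plate and housing below 0.2 N and linear speed of plate below 0.03 m/s); the arm keeps its last pose, push and grip.
It fails at once if the prism, carriage or rail is pushed (over 3 N) or the carriage shifted by more than 8 mm (contact force between any of the arm, the fingers, plate and slide_rail above 3 N or distance of prism_centre from where it was at the start of the episode above 0.008 m).
It fails at once if a bystander is moved by more than 25 mm (distance of any of wick_holder, pot, square, float, brush, loupe, lens_blank from where it was at the start of the episode above 0.025 m).
It also fails if it takes over 72 s, if anything falls off the work surface, if the arm or the gripper's body presses on something with over 40 N, if the wrist force passes 120 N, or if a joint passes its speed limit or range.

### The arm

A 7-joint arm with a two-finger parallel gripper is mounted at the origin on the work surface. World frame = base frame: x ahead of the robot, y to its left, z up, the work surface at z = 0. Lengths are in m, angles in rad, forces in N, time in s.
With the tool pointing down it reaches from about 0.425 to 0.875 m from the base axis. Payload 4.7 kg.
Tool frame: the origin (TCP) lies on the centre line of the jaws, within the pads' length; the fingertips stand 14 mm ahead of it and the grasp point (between the pads) lies 5 mm behind it; z points along the fingers, y is the direction in which the jaws open and shut (so a half turn about z gives the same grasp; the last joint's range is limited). The gripper opens to 87 mm and grips with 3 to 60 N. Pads are 19 mm wide; open, the fingers measure 117 mm over their backs; the gripper's body (75 mm by 190 mm) begins 51 mm behind the grasp point.
Start: joints at [0.014, 0.321, -0.07, 1.45, 0.023, 1.371, -0.057], TCP at [0.65, -0, 0.237] pointing down, gripper open.
Joint ranges: [-2.86, 2.86], [-0.3, 2.09], [-1.38, 1.24], [0.06, 2.45], [-1.56, 4.7], [0.09, 2.05], [-2.69, 2.69]. Speed limits (rad/s): [2.57, 2.57, 3.14, 3.14, 3.14, 3.14, 3.14].

### API

Orientations are given as a rotation vector (axis times angle).
In Python, from bench import ctrl, optics, models gives the robot as it stands. The module is installed in compiled form; this text tells all that it offers.
- The arm moves only by the tool arm_command, never from a script. Its argument "motion" is a list of rows, each a list of 3 entries, a list of its own where there are three numbers: the shift along the tool's x, y, z in mm, then the turn, a rotation vector about the tool's x, y, z in degrees, then the closure, from 0 (fully open) to 1 (shut). In form: [[[x, y, z], [ax, ay, az], claw], ...]. A call has 1 to 8 rows; each row shifts and turns the commanded pose from where the row before left it, along the tool's axes as they then stand; what a row does not reach is not made up. A row lasts 1/12 s, in which the tool goes at most 41.7 mm and 7.16 degrees, less where a joint would pass 70% of its speed; a pose out of reach is approached as far as the arm can. A call with a gripper value outside its range is refused whole. The fingers move at their own pace and stop on an object; "force" is the grip in N (left out, the last holds). Time passes only in rows, so rows that do not move let the fingers close. It gives the time, the measured TCP pose, the force and the opening at its end, in the units of the state.
- ctrl.get_state(): the state, without advancing time (a new reading comes with each control period).
- optics.get_image(name): name is "scene" or "side" or "wrist"; returns (picture, depth): 480x640x3 uint8, blue, green, red; 480x640 float32, m along the optical axis (not along the pixel's ray), 0 where there is no reading.
- optics.camera_model(name): a dict with "fovy" (degrees; the focal length in pixels is half the picture's height over the tangent of half this angle, whatever the lens; pixels are square), "cx", "cy" (the principal point, pixels), "distortion" ([k1, k2, p1, p2, k3] as OpenCV has them; the pictures are not rectified), "rvec" (rotation vector, rad) and "tvec" (3), from world to camera coordinates, as OpenCV has them; the wrist camera has in their place "mount" (4x4, takes a point from camera to tool coordinates, whose origin is the TCP and whose axes are the flange's). Camera axes: x right, y down, z forward; pixel columns grow to the right and rows downward; lengths in m; the calibration is good to about 2 mm. A picture is of the moment at which its call begins: read the wrist's pose just before it. camera_model takes no time and is no camera call.
- ctrl.close_job(): hands the job in, once; it reports no verdict.
Trained networks look in the newest picture that a camera, given by its name, has taken for a name from the list of things; names that differ only in an ending like _2 or _b are one class to them, and where a whole thing is asked for, a point or a joint stands for the part that bears it (a point fixed in the world has none). Each returns a list of dicts, best first, with "conf" (0 to 1); they miss things now and then, are a little off and sometimes report something else, mostly with a low value. They report only what shows in the picture. A call takes as long as a camera call.
- models.search_frame(camera, target): "location" ([x, y, z] in m, in the coordinates of the camera as it stood for that picture, good to about 4 mm: the middle of the surface that is visible of it).
- models.silhouettes(camera, target): "pixels" (480x640 bool, what is visible of it).
The state is a dict: "time": time; "joint_positions": joint angles; "qd": joint speeds; "joint_torque": joint torques, N m; "position": TCP position; "tool_rot": TCP orientation; "ft_force": force on the tool from outside, world axes, zero at the start; "torque": the same for the moment, N m; "grip_width": opening from 0.0 (shut) to 1.0 (fully open).
Only numpy, scipy, OpenCV 4.12 (cv2) and the standard library are available. Lean on these libraries where they do the work, as an engineer would, in place of code of your own. Each camera call takes 0.05 s, during which the arm holds its last target.

## Working session

There is one attempt and no reset: what is moved stays moved. The work goes in short steps, Python scripts to look and compute and a tool call to move; the robot and the scene stay as the last step left them, time stands still between calls to the robot, and variables do not carry over. Pictures are saved under pics/ and viewed, and the job is handed in when it is done.

Besides the shell and the picture viewer there is one more tool, called after "Call:" as name(argument=value, ...) on one line, values as JSON. arm_command: Moves the arm, as the interface text tells. Its arguments: {"type":"object","properties":{"motion":{"type":"array","items":{"type":"array"}},"force":{"type":"number"}},"required":["motion"]}

```bash
mkdir -p pics; cat > h.py <<'E'
import numpy as np, cv2
from bench import ctrl, optics, models
from scipy.spatial.transform import Rotation as R
def cam(name, st=None):
    m=optics.camera_model(name); f=240/np.tan(np.radians(m['fovy'])/2)
    K=np.array([[f,0,m['cx']],[0,f,m['cy']],[0,0,1.]]); D=np.array(m['distortion'],float)
    if 'mount' in m:
        st=st or ctrl.get_state()
        T=np.eye(4);T[:3,:3]=R.from_rotvec(st['tool_rot']).as_matrix();T[:3,3]=st['position']
        C=T@np.array(m['mount'])
    else:
        E=np.eye(4);E[:3,:3]=R.from_rotvec(np.ravel(m['rvec'])).as_matrix();E[:3,3]=np.ravel(m['tvec']);C=np.linalg.inv(E)
    return K,D,C
def snap(name,fn=None):
    st=ctrl.get_state(); im,d=optics.get_image(name)
    if fn: cv2.imwrite('pics/'+fn,im)
    return im,d,cam(name,st)
def w(c,p): return c[2][:3,:3]@np.asarray(p)+c[2][:3,3]
def cloud(d,c,mask):
    v,u=np.nonzero(mask&(d>0)); z=d[v,u]
    n=cv2.undistortPoints(np.stack([u,v],1).astype(np.float64)[:,None],c[0],c[1])[:,0]
    P=np.column_stack([n[:,0]*z,n[:,1]*z,z]); return P@c[2][:3,:3].T+c[2][:3,3], np.stack([u,v],1)
def proj(c,P):
    E=np.linalg.inv(c[2]); return cv2.projectPoints(np.atleast_2d(np.asarray(P,float)),cv2.Rodrigues(E[:3,:3])[0],E[:3,3],c[0],c[1])[0][:,0]
def ray(c,uv,z):
    n=cv2.undistortPoints(np.array([[uv]],float),c[0],c[1])[0,0]
    d=c[2][:3,:3]@np.array([n[0],n[1],1]);o=c[2][:3,3]
    return o+d*(z-o[2])/d[2]
E
python3 - <<'E'
from h import *
print(ctrl.get_state())
names="knob_grip fork_post flap_bar housing prism_centre slide_rail wick_holder pot square float brush loupe lens_blank".split()
for cn in ['scene','side','wrist']:
    im,d,c=snap(cn,cn+'0.png')
    print(cn,c[2].round(3).tolist(),d.shape)
    for n in names:
        r=models.search_frame(cn,n)
        print(n,[(round(x['conf'],2),w(c,x['location']).round(3).tolist()) for x in r[:2]])
E
```

```text
{'time': 0.0, 'joint_positions': array([ 0.01411027,  0.32186091, -0.07006138,  1.45168217,  0.02256692,
        1.37073619, -0.05692172]), 'qd': array([ 6.74993984e-05,  1.79054318e-03,  4.93664317e-04, -9.08125893e-04,
        9.61481821e-04, -1.80651151e-03,  7.50324996e-05]), 'joint_torque': array([-2.58547143e-04, -4.91284704e+01, -4.03903294e-01, -3.12526345e+01,
       -6.40594075e-02,  4.37659642e-02,  1.61017233e-04]), 'position': array([ 6.49489324e-01, -5.73184017e-05,  2.35433036e-01]), 'tool_rot': array([-2.22055969e+00, -2.22049300e+00,  2.18614918e-03]), 'ft_force': array([-0.78958166,  0.6749996 , -0.22376633]), 'torque': array([ 0.01490463,  0.00781205, -0.00981234]), 'grip_width': 0.9997687254123119}
scene [[-0.826, 0.348, -0.443, 1.143], [0.563, 0.531, -0.633, 0.831], [0.015, -0.772, -0.635, 0.934], [0.0, 0.0, 0.0, 1.0]] (480, 640)
knob_grip [(0.6, [0.47, -0.285, 0.03])]
fork_post [(0.83, [0.455, -0.165, 0.041]), (0.39, [0.685, -0.313, 0.043])]
flap_bar [(0.74, [0.51, 0.247, 0.123]), (0.48, [0.448, -0.166, 0.033])]
housing [(0.68, [0.533, 0.266, 0.114])]
prism_cent
[... 1011 characters left out ...]
, 0.34, 0.05])]
brush [(0.79, [0.814, 0.11, 0.015])]
loupe [(0.76, [0.512, -0.496, 0.017])]
lens_blank [(0.19, [0.492, 0.228, 0.12])]
wrist [[1.0, -0.0, 0.0, 0.651], [-0.0, -0.959, -0.282, 0.077], [0.0, 0.282, -0.959, 0.386], [0.0, 0.0, 0.0, 1.0]] (480, 640)
knob_grip []
fork_post []
flap_bar [(0.49, [0.47, 0.161, 0.121])]
housing [(0.57, [0.502, 0.168, 0.051])]
prism_centre [(0.75, [0.668, 0.023, 0.061])]
slide_rail [(0.88, [0.668, 0.028, 0.028]), (0.3, [0.449, 0.03, 0.051])]
wick_holder [(0.85, [0.447, 0.035, 0.048])]
pot []
square [(0.85, [0.449, -0.05, 0.011]), (0.52, [0.469, 0.162, 0.119])]
float [(0.46, [0.504, 0.17, 0.048])]
brush [(0.78, [0.766, 0.113, 0.022])]
loupe []
lens_blank []
```

View pics/scene0.png

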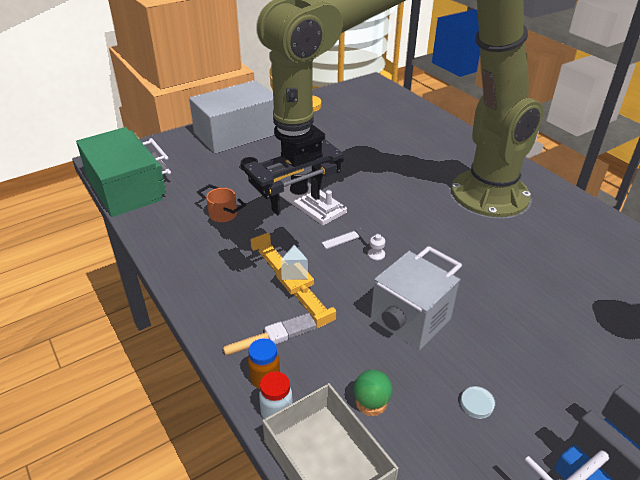

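View pics/side0.png

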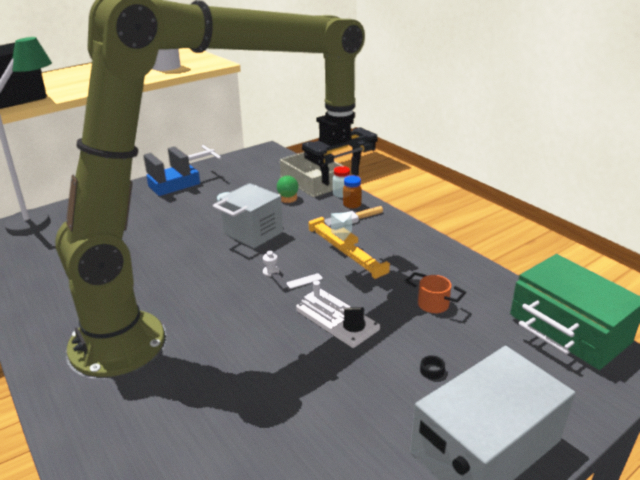

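View pics/wrist0.png

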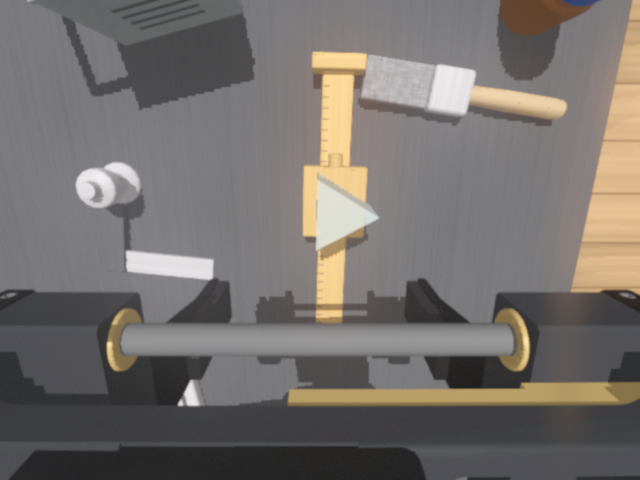

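The panel with the knob and fork is at about (0.46, -0.23), the housing at (0.52, 0.24), and the prism faces the robot. I'll move the wrist camera over the panel first.

Call:
arm_command(motion=[[[-34,-22,0],[0,0,0],0],[[-34,-22,0],[0,0,0],0],[[-34,-22,0],[0,0,0],0],[[-34,-22,0],[0,0,0],0],[[-34,-22,0],[0,0,0],0],[[-34,-22,0],[0,0,0],0],[[-34,-22,0],[0,0,0],0],[[-34,-22,0],[0,0,0],0]])

```text
time: 2.77
position: [0.4727, -0.2735, 0.2369]
tool_rot: [2.221, 2.221, 0.001]
ft_force: [0.6, -0.6, -0.2]
grip_width: 1.005
```

Call:
arm_command(motion=[[[0,0,0],[0,0,0],0],[[0,0,0],[0,0,0],0]])

```text
time: 2.93
position: [0.4722, -0.275, 0.237]
tool_rot: [2.228, 2.214, -0.0]
ft_force: [0.1, 0.1, -0.1]
grip_width: 1.0
```

```bash
python3 - <<'E'
from h import *
s=ctrl.get_state();print(s['time'],s['position'],s['tool_rot'])
im,d,c=snap('wrist','w1.png')
for n in ['knob_grip','fork_post']:
    for x in models.search_frame('wrist',n)[:2]: print(n,x['conf'],w(c,x['location']))
    for x in models.silhouettes('wrist',n)[:1]:
        P,uv=cloud(d,c,x['pixels']); print(n,'sil',x['conf'],len(P),P.min(0),P.max(0),uv.mean(0))
np.savez('w1.npz',d=d,K=c[0],D=c[1],C=c[2])
E
```

```text
2.9333 [ 0.47220446 -0.27498177  0.23696542] [ 2.22796833e+00  2.21368821e+00 -2.58474614e-04]
knob_grip 0.84 [ 0.46351562 -0.29068233  0.02882052]
knob_grip sil 0.84 2026 [ 0.43922868 -0.32678754  0.01751616] [ 0.49013602 -0.26747531  0.06939522] [310.02566634 231.34995064]
fork_post 0.94 [ 0.44693565 -0.1819026   0.04127627]
fork_post 0.29 [ 0.66072675 -0.12664183  0.0190767 ]
```

View pics/w1.png

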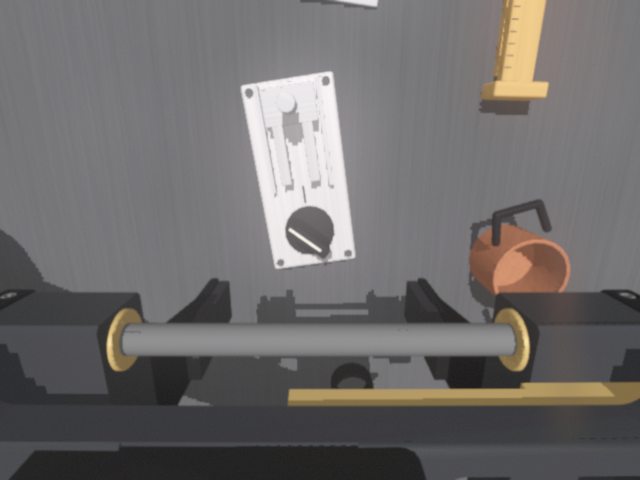

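```bash
python3 - <<'E'
from h import *
f=np.load('w1.npz');c=(f['K'],f['D'],f['C']);d=f['d']
cor=[ray(c,p,0.018) for p in [(242,86),(331,72),(355,258),(276,268)]]
for p in cor: print(p.round(4))
print('ctr',np.mean(cor,0))
mid=lambda a,b:(a+b)/2
ax=mid(cor[0],cor[1])-mid(cor[2],cor[3]); print('panel y yaw',np.arctan2(ax[1],ax[0]),np.linalg.norm(ax[:2]))
ax=cor[1]-cor[0];print(np.arctan2(ax[1],ax[0]),np.linalg.norm(ax)); ax=cor[2]-cor[3];print(np.arctan2(ax[1],ax[0]),np.linalg.norm(ax))
a=ray(c,(290,230),.066);b=ray(c,(322,250),.066);print('line',a,b,(a+b)/2,np.arctan2(*(a-b)[1::-1]))
m=np.zeros((480,640),bool);m[60:280,230:370]=1
P,uv=cloud(d,c,m)
q=P[(P[:,2]>.054)&(P[:,1]<-.24)];print('bar top',len(q),q.mean(0),cv2.minAreaRect(q[:,:2].astype(np.float32)*1000))
q=P[(P[:,2]>.05)&(P[:,1]>-.24)];print('post top',len(q),q.mean(0),q.min(0),q.max(0))
q=P[(P[:,2]>.012)&(P[:,2]<.024)];r=cv2.minAreaRect(q[:,:2].astype(np.float32)*1000);print('panel',r)
im=cv2.imread('pics/w1.png');cv2.imwrite('pics/w1c.png',cv2.resize(im[60:280,220:380],None,fx=2.7,fy=2.7,interpolation=cv2.INTER_CUBIC))
E
```

```text
[ 0.4024 -0.1516  0.018 ]
[ 0.4874 -0.14    0.018 ]
[ 0.5143 -0.3262  0.018 ]
[ 0.4276 -0.3372  0.018 ]
ctr [ 0.45794535 -0.23874311  0.018     ]
panel y yaw 1.7100613537851574 0.1876688818272926
0.13636140875175365 0.08577928243705875
0.1266338031311924 0.08738770866368795
line [ 0.44816091 -0.28157517  0.066     ] [ 0.47777011 -0.30125849  0.066     ] [ 0.46296551 -0.29141683  0.066     ] 2.554903899334037
bar top 688 [ 0.4650518  -0.29172801  0.0654684 ] ((464.1429443359375, -292.4775390625), (12.299548149108887, 45.99488830566406), 53.08296203613281)
post top 355 [ 0.44859297 -0.17193494  0.07513995] [ 0.44053629 -0.17926119  0.05070853] [ 0.45583489 -0.16369702  0.07918766]
panel ((457.2075500488281, -238.65780639648438), (90.2547378540039, 190.40997314453125), 7.873501300811768)
```

View pics/w1c.png

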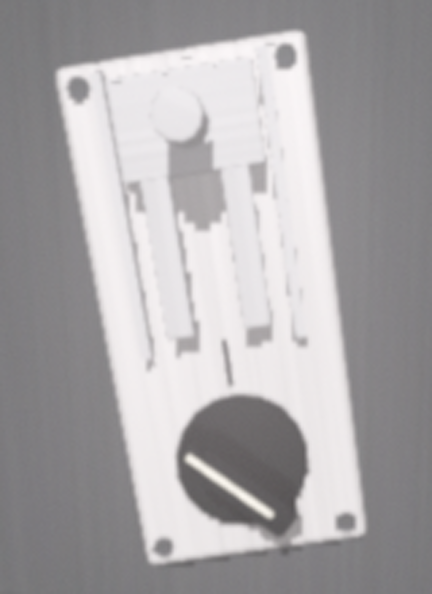

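The bar is 45° anticlockwise of the mark (panel yaw +7.9°, bar axis at 143°, centre at (0.4645, -0.292)). I'll align the jaws across the bar and go down.

Call:
arm_command(motion=[[[-17,-7.7,0],[0,0,0],0.3],[[0,0,10],[0,0,-6.7],0.3],[[0,0,10],[0,0,-6.7],0.3],[[0,0,10],[0,0,-6.7],0.3],[[0,0,10],[0,0,-6.7],0.3],[[0,0,10],[0,0,-6.7],0.3],[[0,0,10],[0,0,-6.7],0.3],[[0,0,10],[0,0,-6.7],0.3]])

```text
time: 3.85
position: [0.4672, -0.2878, 0.166]
tool_rot: [-1.142, -2.927, -0.0]
ft_force: [-0.2, 0.3, 0.7]
grip_width: 0.703
```

Call:
arm_command(motion=[[[0,0,10],[0,0,-6.5],0.3],[[0,0,10],[0,0,0],0.3],[[0,0,0],[0,0,0],0.3],[[0,0,0],[0,0,0],0.3]])

```text
time: 4.18
position: [0.4664, -0.2883, 0.146]
tool_rot: [-0.988, -2.981, -0.0]
ft_force: [-0.1, 0.1, -0.3]
grip_width: 0.697
```

```bash
cat >> h.py <<'E'
def plan(target, ydeg=None, st=None):
    st=st or ctrl.get_state(); M=R.from_rotvec(st['tool_rot']).as_matrix(); p=np.array(st['position'])
    print('t',round(st['time'],2),'p',p.round(4),'F',np.round(st['ft_force'],1),'g',round(st['grip_width'],3),'tool y yaw',np.degrees(np.arctan2(M[1,1],M[0,1])).round(2),'tilt',np.degrees(np.arccos(-M[2,2])).round(2))
    print('shift tool mm',(M.T@(np.array(target)-p)*1000).round(1))
    if ydeg is not None:
        dd=ydeg-np.degrees(np.arctan2(M[1,1],M[0,1])); print('turn tool z deg',-dd)
        y=np.radians(ydeg); T=np.column_stack([[-np.sin(y),np.cos(y),0],[np.cos(y),np.sin(y),0],[0,0,-1]])
        print('full rotvec deg',np.degrees(R.from_matrix(M.T@T).as_rotvec()).round(2))
E
python3 - <<'E'
from h import *
plan([.4645,-.292,.050],53.1)
E
```

```text
t 4.18 p [ 0.4664 -0.2883  0.146 ] F [-0.1  0.1 -0.3] g 0.697 tool y yaw 53.31 tilt 0.07
shift tool mm [-0.9 -4.1 96. ]
turn tool z deg 0.20722071393296204
full rotvec deg [-0.01 -0.07  0.21]
```

Call:
arm_command(motion=[[[-0.9,-4.1,16],[0,0,0],0.3],[[0,0,30],[0,0,0],0.3],[[0,0,30],[0,0,0],0.3],[[0,0,20],[0,0,0],0.3],[[0,0,0],[0,0,0],0.3],[[0,0,0],[0,0,0],0.3]])

```text
time: 4.68
position: [0.4646, -0.2926, 0.0506]
tool_rot: [-0.987, -2.981, -0.0]
ft_force: [-0.3, -1.0, 0.7]
grip_width: 0.701
```

```bash
python3 - <<'E'
from h import *
plan([.4645,-.292,.050],53.1)
E
```

```text
t 4.68 p [ 0.4646 -0.2926  0.0506] F [-0.3 -1.   0.7] g 0.701 tool y yaw 53.35 tilt 0.07
shift tool mm [0.4 0.4 0.6]
turn tool z deg 0.2495683778191804
full rotvec deg [-0.01 -0.06  0.25]
```

Call:
arm_command(motion=[[[0,0,0],[0,0,0],1],[[0,0,0],[0,0,0],1],[[0,0,0],[0,0,0],1],[[0,0,0],[0,0,0],1],[[0,0,0],[0,0,0],1],[[0,0,0],[0,0,0],1]], force=20)

```text
time: 5.18
position: [0.4648, -0.293, 0.0511]
tool_rot: [0.986, 2.982, -0.0]
ft_force: [-0.7, 0.5, -0.4]
grip_width: 0.33
```

Call:
arm_command(motion=[[[0,0,0],[0,0,5.7],1],[[0,0,0],[0,0,5.7],1],[[0,0,0],[0,0,5.7],1],[[0,0,0],[0,0,5.7],1],[[0,0,0],[0,0,5.7],1],[[0,0,0],[0,0,5.7],1],[[0,0,0],[0,0,5.7],1],[[0,0,0],[0,0,5.7],1]])

```text
time: 5.85
position: [0.4637, -0.2934, 0.0506]
tool_rot: [-2.071, -2.361, 0.002]
ft_force: [-1.2, 0.2, 0.6]
grip_width: 0.137
```

Call:
arm_command(motion=[[[0,0,0],[0,0,0],1],[[0,0,0],[0,0,0],1],[[0,0,0],[0,0,0],1]])

```text
time: 6.1
position: [0.4637, -0.2933, 0.0506]
tool_rot: [-2.062, -2.369, 0.002]
ft_force: [-3.7, -1.0, 3.6]
grip_width: 0.133
```

```bash
python3 - <<'E'
from h import *
plan([.4645,-.292,.050],7.87)
E
```

```text
t 6.1 p [ 0.4637 -0.2933  0.0506] F [-3.7 -1.   3.6] g 0.133 tool y yaw 7.91 tilt 0.08
shift tool mm [1.2 1.  0.6]
turn tool z deg 0.03566792098808591
full rotvec deg [-0.08 -0.    0.04]
```

Call:
arm_command(motion=[[[0,0,0],[0,0,0],0.5],[[0,0,0],[0,0,0],0.5],[[0,0,0],[0,0,0],0.5],[[0,0,0],[0,0,0],0.5],[[0,0,0],[0,0,0],0.5],[[0,0,-30],[0,0,0],0.5],[[0,0,-40],[0,0,0],0.5],[[0,0,-40],[0,0,0],0.5]])

```text
time: 6.77
position: [0.4638, -0.2922, 0.1608]
tool_rot: [-2.063, -2.366, 0.001]
ft_force: [0.6, -0.6, 0.2]
grip_width: 0.491
```

Call:
arm_command(motion=[[[0,0,-40],[0,0,0],0.5],[[0,0,-30],[0,0,0],0.5],[[0,0,0],[0,0,0],0.5]])

```text
time: 7.02
position: [0.468, -0.2947, 0.2383]
tool_rot: [2.057, 2.358, 0.006]
ft_force: [0.4, -0.5, 1.4]
grip_width: 0.496
```

```bash
python3 - <<'E'
from h import *
im,d,c=snap('wrist','w2.png')
m=np.zeros((480,640),bool);m[60:280,200:400]=1
P,uv=cloud(d,c,m)
q=P[(P[:,2]>.054)&(P[:,2]<.08)&(P[:,1]<-.24)];print('bar top',len(q),q.mean(0),cv2.minAreaRect(q[:,:2].astype(np.float32)*1000))
q=P[(P[:,2]>.05)&(P[:,2]<.1)&(P[:,1]>-.24)];print('post top',len(q),q.mean(0),q.min(0),q.max(0))
plan([q[:,0].mean(),q[:,1].mean(),.056],7.87)
E
```

```text
bar top 612 [ 0.46476827 -0.29182423  0.06652018] ((464.7818298339844, -291.7744140625), (11.245830535888672, 45.27333450317383), 7.559711456298828)
post top 402 [ 0.44812585 -0.17235021  0.0747205 ] [ 0.44016595 -0.17923305  0.05053517] [ 0.45573929 -0.16340265  0.07903609]
t 7.07 p [ 0.4668 -0.2939  0.2349] F [ 0.7  0.2 -1.1] g 0.499 tool y yaw 7.82 tilt 0.49
shift tool mm [123.8  -3.3 178.3]
turn tool z deg -0.04842476690589237
full rotvec deg [ 0.41  0.26 -0.05]
```

View pics/w2.png

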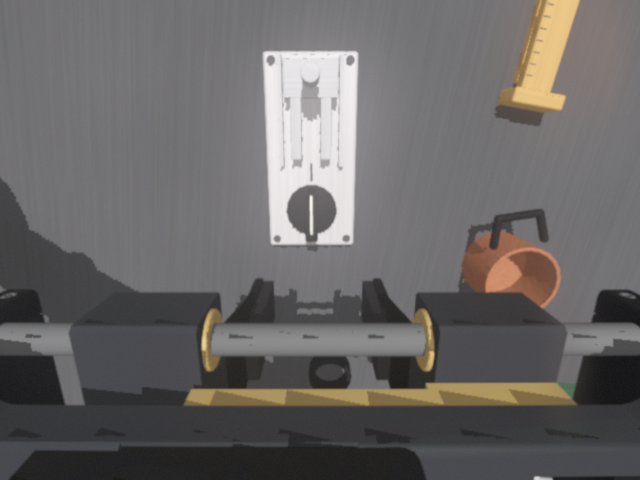

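The knob's line at (311,195–233) points at the mark at (311,170), and the depth fit agrees to 0.3°. Next is the fork post.

Call:
arm_command(motion=[[[36,-3.3,0],[0.4,0.3,0],0.5],[[36,0,0],[0,0,0],0.5],[[36,0,10],[0,0,0],0.5],[[16,0,30],[0,0,0],0.5],[[0,0,30],[0,0,0],0.5],[[0,0,20],[0,0,0],0.5],[[0,0,0],[0,0,0],0.5],[[0,0,0],[0,0,0],0.5]])

```text
time: 7.73
position: [0.4426, -0.1696, 0.1396]
tool_rot: [-2.057, -2.359, 0.005]
ft_force: [0.2, -0.9, 0.4]
grip_width: 0.502
```

```bash
python3 - <<'E'
from h import *
plan([.448,-.172,.056],7.87)
E
```

```text
t 7.73 p [ 0.4426 -0.1696  0.1396] F [ 0.2 -0.9  0.4] g 0.502 tool y yaw 7.81 tilt 0.71
shift tool mm [-3.7  5.9 83.5]
turn tool z deg -0.05802597030716772
full rotvec deg [-0.59 -0.39 -0.06]
```

Call:
arm_command(motion=[[[-3.7,5.9,10],[-0.6,-0.4,0],0.5],[[0,0,25],[0,0,0],0.5],[[0,0,25],[0,0,0],0.5],[[0,0,12],[0,0,0],0.5],[[0,0,11.5],[0,0,0],0.5],[[0,0,0],[0,0,0],0.5],[[0,0,0],[0,0,0],0.5]])

```text
time: 8.32
position: [0.4511, -0.1735, 0.0584]
tool_rot: [2.063, 2.364, 0.003]
ft_force: [-0.3, 0.4, 0.4]
grip_width: 0.498
```

```bash
python3 - <<'E'
from h import *
plan([.448,-.172,.056],7.87)
E
```

```text
t 8.32 p [ 0.4511 -0.1735  0.0584] F [-0.3  0.4  0.4] g 0.498 tool y yaw 7.77 tilt 0.28
shift tool mm [ 1.9 -2.9  2.3]
turn tool z deg -0.09552824444074481
full rotvec deg [ 0.25  0.12 -0.1 ]
```

Call:
arm_command(motion=[[[1.9,-2.9,2],[0,0,0],0.5],[[0,0,0],[0,0,0],1],[[0,0,0],[0,0,0],1],[[0,0,0],[0,0,0],1],[[0,0,0],[0,0,0],1],[[0,0,0],[0,0,0],1],[[0,0,0],[0,0,0],1],[[0,0,0],[0,0,0],1]], force=15)

```text
time: 8.98
position: [0.4468, -0.1717, 0.0557]
tool_rot: [2.063, 2.365, 0.001]
ft_force: [-2.2, -0.3, 4.3]
grip_width: 0.178
```

```bash
python3 - <<'E'
from h import *
plan([.448+.066*.1369,-.172-.066*.9906,.056],7.87)
E
```

```text
t 8.98 p [ 0.4468 -0.1717  0.0557] F [-2.2 -0.3  4.3] g 0.178 tool y yaw 7.8 tilt 0.17
shift tool mm [-66.5   1.3  -0.2]
turn tool z deg -0.07322649403782489
full rotvec deg [ 0.14  0.1  -0.07]
```

Call:
arm_command(motion=[[[-10,0,0],[0,0,0],1],[[-12,0,0],[0,0,0],1],[[-12,0,0],[0,0,0],1],[[-12,0,0],[0,0,0],1],[[-12,0,0],[0,0,0],1],[[-9,0,0],[0,0,0],1],[[0,0,0],[0,0,0],1],[[0,0,0],[0,0,0],1]])

```text
time: 9.65
position: [0.4559, -0.2378, 0.0554]
tool_rot: [2.065, 2.365, 0.003]
ft_force: [-3.6, 2.8, 3.9]
grip_width: 0.177
```

```bash
python3 - <<'E'
from h import *
plan([.448+.066*.1369,-.172-.066*.9906,.056],7.87)
E
```

```text
t 9.65 p [ 0.4559 -0.2378  0.0554] F [-3.6  2.8  3.9] g 0.177 tool y yaw 7.76 tilt 0.13
shift tool mm [ 0.2  1.1 -0.6]
turn tool z deg -0.11184689314106766
full rotvec deg [ 0.13  0.   -0.11]
```

Call:
arm_command(motion=[[[0,0,0],[0,0,0],0.5],[[0,0,0],[0,0,0],0.5],[[0,0,0],[0,0,0],0.5],[[0,0,0],[0,0,0],0.5],[[0,0,-30],[0,0,0],0.5],[[0,0,-40],[0,0,0],0.5],[[0,0,-40],[0,0,0],0.5],[[-35,0,-40],[0,0,0],0.5]])

```text
time: 10.32
position: [0.4611, -0.2603, 0.1999]
tool_rot: [2.054, 2.371, 0.008]
ft_force: [2.2, 0.6, -0.8]
grip_width: 0.494
```

Call:
arm_command(motion=[[[-20,0,-30],[0,0,0],0.3],[[0,0,0],[0,0,0],0.3]])

```text
time: 10.48
position: [0.4647, -0.2911, 0.2343]
tool_rot: [2.059, 2.349, 0.004]
ft_force: [1.4, -0.0, 0.4]
grip_width: 0.58
```

```bash
python3 - <<'E'
from h import *
im,d,c=snap('wrist','w3.png')
m=np.zeros((480,640),bool);m[60:280,200:400]=1
P,uv=cloud(d,c,m)
q=P[(P[:,2]>.054)&(P[:,2]<.08)&(P[:,1]<-.263)];print('bar top',len(q),q.mean(0),cv2.minAreaRect(q[:,:2].astype(np.float32)*1000))
q=P[(P[:,2]>.066)&(P[:,2]<.1)&(P[:,1]>-.255)];print('post top',len(q),q.mean(0),q.min(0),q.max(0))
plan([.5,0.2,.3],0)
E
```

```text
bar top 628 [ 0.46480212 -0.2919299   0.06645262] ((464.76361083984375, -292.08416748046875), (11.953493118286133, 45.74258041381836), 7.657663822174072)
post top 284 [ 0.45689152 -0.23560686  0.07691827] [ 0.44943628 -0.24353928  0.06723968] [ 0.46476926 -0.22796587  0.07879052]
t 10.53 p [ 0.4637 -0.2882  0.2309] F [ 0.3  0.3 -1.3] g 0.622 tool y yaw 7.59 tilt 0.7
shift tool mm [478.7 101.2 -71.5]
turn tool z deg 7.589181465984161
full rotvec deg [0.59 0.37 7.59]
```

View pics/w3.png

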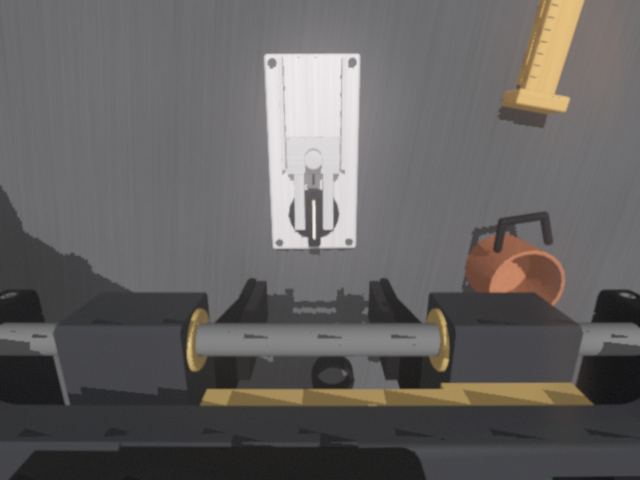

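The fork is home: post (313,158) is 57 mm from the knob, prongs astride the bar, knob still at the mark. Now I'll look at the housing.

Call:
arm_command(motion=[[[36,6,-12],[0,0,1],0.3],[[36,6,-12],[0,0,1],0.3],[[36,6,-12],[0,0,1],0.3],[[36,6,-12],[0,0,1],0.3],[[36,6,-5],[0,0,1],0.3],[[36,6,0],[0,0,1],0.3],[[36,3,0],[0,0,1],0.3],[[36,0,0],[0,0,0.6],0.3]])

```text
time: 11.2
position: [0.4785, 0.0084, 0.2783]
tool_rot: [2.216, 2.224, 0.001]
ft_force: [1.1, -0.7, 0.5]
grip_width: 0.699
```

Call:
arm_command(motion=[[[36,0,0],[0,0,0],0.3],[[36,0,0],[0,0,0],0.3],[[36,0,0],[0,0,0],0.3],[[36,0,0],[0,0,0],0.3],[[0,0,0],[0,0,0],0.3],[[0,0,0],[0,0,0],0.3]])

```text
time: 11.7
position: [0.4772, 0.1528, 0.2779]
tool_rot: [2.209, 2.231, -0.0]
ft_force: [-0.6, -1.2, -0.2]
grip_width: 0.699
```

```bash
python3 - <<'E'
from h import *
plan([.5,0.2,.3],0)
im,d,c=snap('wrist','w4.png')
np.savez('w4.npz',d=d,K=c[0],D=c[1],C=c[2])
for n in ['flap_bar','housing','prism_centre','flap_hinge']:
    for x in models.search_frame('wrist',n)[:1]: print(n,x['conf'],w(c,x['location']))
    for x in models.silhouettes('wrist',n)[:1]:
        P,uv=cloud(d,c,x['pixels']); print(n,'sil',x['conf'],len(P),P.min(0),P.max(0),uv.min(0),uv.max(0))
E
```

```text
t 11.7 p [0.4772 0.1528 0.2779] F [-0.6 -1.2 -0.2] g 0.699 tool y yaw 0.56 tilt 0.11
shift tool mm [ 47.   23.3 -22.1]
turn tool z deg 0.5640038184994478
full rotvec deg [0.07 0.08 0.56]
flap_bar 0.98 [0.50517887 0.24650463 0.12132138]
flap_bar sil 0.74 28859 [ 0.36524188  0.14456199 -0.00069892] [0.62145714 0.34286009 0.12664412] [217  17] [440 217]
housing 0.56 [0.50382191 0.24203849 0.12107191]
housing sil 0.94 29026 [ 0.3659038   0.13837996 -0.00069892] [0.62145714 0.35089637 0.12664412] [217  17] [440 217]
prism_centre 0.63 [0.66062641 0.0472801  0.0310488 ]
prism_centre sil 0.63 210 [0.63631961 0.0081425  0.02070864] [0.68169541 0.06139179 0.0385577 ] [442 283] [480 321]
flap_hinge 0.92 [0.50550458 0.2434524  0.12368523]
flap_hinge sil 0.68 28804 [ 0.36415549  0.1330146  -0.00079881] [0.62241411 0.35152814 0.12664412] [216  16] [439 218]
```

View pics/w4.png

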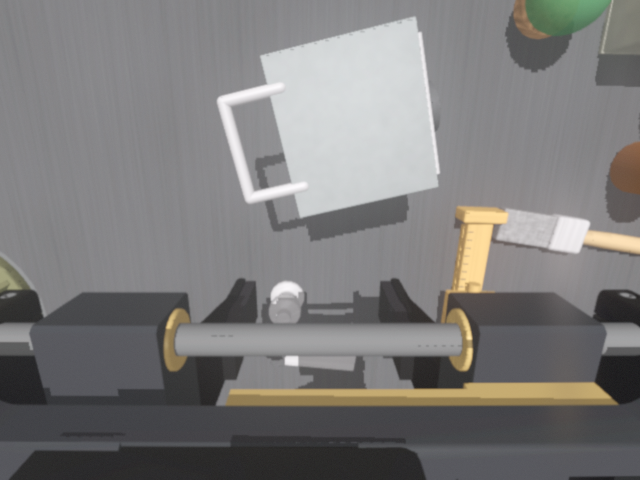

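```bash
python3 - <<'E'
from h import *
f=np.load('w4.npz');c=(f['K'],f['D'],f['C']);d=f['d']
m=np.zeros((480,640),bool);m[0:250,200:460]=1
P,uv=cloud(d,c,m)
h=P[:,2]>.1
hh=np.zeros((480,640),np.uint8);hh[uv[h,1],uv[h,0]]=1
op=cv2.morphologyEx(hh,cv2.MORPH_OPEN,np.ones((25,25),np.uint8))
q=P[op[uv[:,1],uv[:,0]]>0]
r=cv2.minAreaRect(q[:,:2].astype(np.float32)*1000);print('flap',r,np.median(q[:,2]))
# bar corners
for p in [(224,101),(250,198)]: print(ray(c,p,.118))
dil=cv2.dilate(op,np.ones((3,3),np.uint8))
qb=P[h&(dil[uv[:,1],uv[:,0]]==0)]
ang=r[2] if r[2]<45 else r[2]-90
a=np.radians(ang);X=np.array([np.cos(a),np.sin(a)]);Y=np.array([-X[1],X[0]])
o=np.array(r[0])/1000
l=np.column_stack([(qb[:,:2]-o)@X,(qb[:,:2]-o)@Y,qb[:,2]])
print('ang',ang,'handle local',l.min(0),l.max(0))
b=l[l[:,0]<l[:,0].min()+.012]; b=b[abs(b[:,1])<.03]
print('bar',len(b),b.mean(0),np.polyfit(b[:,1],b[:,0],1),b[:,2].max(), 'x',np.percentile(b[:,0],[2,50,98]))
fl=np.column_stack([(q[:,:2]-o)@X,(q[:,:2]-o)@Y]);print('flap loc',fl.min(0),fl.max(0))
print('o',o,'X',X)
E
```

```text
flap ((509.20758056640625, 241.81149291992188), (123.0346450805664, 128.5220184326172), 10.941731452941895) 0.12261672644418842
[0.40201404 0.25614572 0.118     ]
[0.41966906 0.17708583 0.118     ]
ang 10.941731452941895 handle local [-0.10808851 -0.07053154  0.11705262] [0.06429776 0.06599291 0.12664412]
bar 925 [-0.10119337  0.00125765  0.12349385] [-0.03727365 -0.1011465 ] 0.12647403427990417 x [-0.1066685  -0.10093778 -0.09657998]
flap loc [-0.06151727 -0.06426098] [0.06151737 0.064261  ]
o [0.50920758 0.24181149] X [0.98182072 0.1898106 ]
```

```bash
python3 - <<'E'
from h import *
f=np.load('w4.npz');c=(f['K'],f['D'],f['C'])
q=[ray(c,p,.121)[:2] for p in [(262,57),(416,17),(438,186),(301,217)]]
for i in range(4):
    e=q[(i+1)%4]-q[i];print(q[i].round(4),np.linalg.norm(e).round(4),np.degrees(np.arctan2(e[1],e[0])).round(1))
print(np.mean(q,0))
for cn in ['scene','side']:
    im,d,c=snap(cn,cn+'4.png')
    s=models.silhouettes(cn,'housing')
    if s:
        P,uv=cloud(d,c,s[0]['pixels'])
        for z in (.112,):
            t=P[(P[:,2]>z)&(P[:,2]<.13)];r=cv2.minAreaRect(t[:,:2].astype(np.float32)*1000);print(cn,s[0]['conf'],len(t),r)
E
```

```text
[0.4343 0.2882] 0.121 13.8
[0.5519 0.317 ] 0.131 -76.8
[0.5817 0.1895] 0.1208 -166.5
[0.4642 0.1612] 0.1305 103.2
[0.50803556 0.23898197]
scene 0.97 3092 ((488.7408447265625, 237.77911376953125), (170.44532775878906, 133.90370178222656), 13.797900199890137)
side 0.97 1134 ((482.57110595703125, 234.1185302734375), (172.47048950195312, 144.33358764648438), 13.358827590942383)
```

View pics/side4.png

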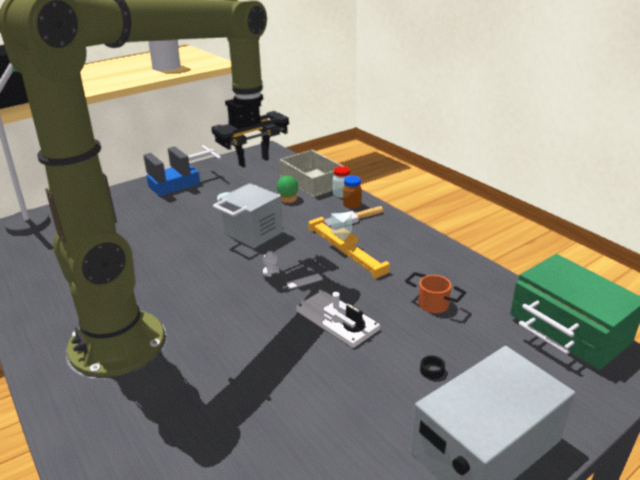

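```bash
python3 - <<'E'
from h import *
plan([.4107,.216,.2],13.4)
th=np.concatenate([np.arange(0,1.51,.1),[1.55]]);x=-160*np.cos(th)+3*np.sin(th);z=160*np.sin(th)+3*np.cos(th)
print(np.column_stack([np.diff(x),-np.diff(z)]).round(1).tolist())
E
```

```text
t 12.35 p [0.4787 0.1496 0.2796] F [-0.8  0.2  0. ] g 0.697 tool y yaw 0.18 tilt 0.23
shift tool mm [ 66.7 -68.1  79.2]
turn tool z deg -13.217782427474614
full rotvec deg [  0.21   0.1  -13.22]
[[1.1, -16.0], [2.7, -15.8], [4.2, -15.4], [5.8, -14.9], [7.2, -14.3], [8.6, -13.5], [9.9, -12.6], [11.1, -11.5], [12.2, -10.3], [13.2, -9.1], [14.0, -7.7], [14.7, -6.3], [15.3, -4.8], [15.7, -3.2], [15.9, -1.6], [8.0, -0.2]]
```

Call:
arm_command(motion=[[[22,-22.5,0],[0,0,0],0.65],[[22,-22.5,0],[0,0,0],0.65],[[22.5,-23,15],[0,0,0],0.65],[[0,0,20],[0,0,-6.6],0.65],[[0,0,20],[0,0,-6.6],0.65],[[0,0,20],[0,0,0],0.65],[[0,0,0],[0,0,0],0.65],[[0,0,0],[0,0,0],0.65]])

```text
time: 13.02
position: [0.4102, 0.2157, 0.2038]
tool_rot: [1.946, 2.463, -0.001]
ft_force: [-0.7, 0.3, 1.0]
grip_width: 0.358
```

```bash
python3 - <<'E'
from h import *
plan([.4107,.216,.113],13.4)
E
```

```text
t 13.02 p [0.4102 0.2157 0.2038] F [-0.7  0.3  1. ] g 0.358 tool y yaw 13.37 tilt 0.16
shift tool mm [ 0.4  0.5 90.8]
turn tool z deg -0.02551601951197746
full rotvec deg [ 0.08  0.14 -0.03]
```

Call:
arm_command(motion=[[[0.4,0.5,30],[0,0,0],0.65],[[0,0,30],[0,0,0],0.65],[[0,0,15],[0,0,0],0.65],[[0,0,15.5],[0,0,0],0.65],[[0,0,0],[0,0,0],0.65]])

```text
time: 13.43
position: [0.4107, 0.2157, 0.1124]
tool_rot: [1.947, 2.463, -0.002]
ft_force: [-0.8, -0.5, 0.1]
grip_width: 0.347
```

```bash
python3 - <<'E'
from h import *
plan([.4107,.216,.113],13.4)
snap('wrist','w5.png')
E
```

```text
t 13.43 p [0.4107 0.2157 0.1124] F [-0.8 -0.5  0.1] g 0.347 tool y yaw 13.36 tilt 0.15
shift tool mm [ 0.3  0.1 -0.6]
turn tool z deg -0.04442126930465662
full rotvec deg [ 0.02  0.15 -0.04]
```

View pics/w5.png

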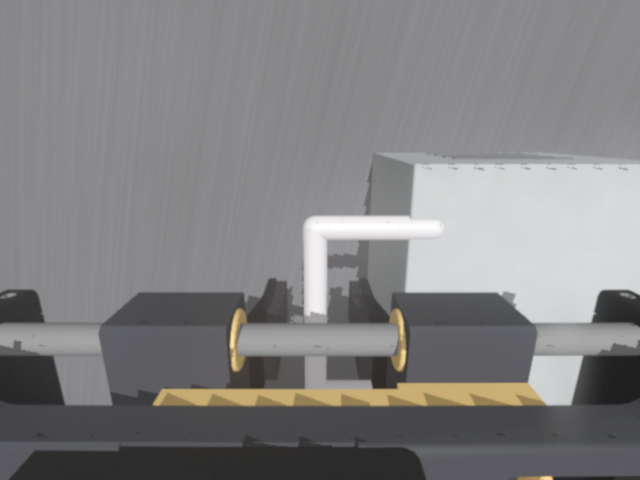

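The bar runs between the two fingers at (316,250–390), nicely centred. I'll grip it and swing it up.

Call:
arm_command(motion=[[[0,0,0],[0,0,0],1],[[0,0,0],[0,0,0],1],[[0,0,0],[0,0,0],1],[[0,0,0],[0,0,0],1],[[0,0,0],[0,0,0],1],[[0,0,0],[0,0,0],1]], force=20)

```text
time: 13.98
position: [0.4096, 0.2161, 0.1144]
tool_rot: [1.946, 2.464, -0.003]
ft_force: [-6.1, -2.6, 7.1]
grip_width: 0.105
```

Call:
arm_command(motion=[[[0,1.1,-16],[0,0,0],1],[[0,2.7,-15.8],[0,0,0],1],[[0,4.2,-15.4],[0,0,0],1],[[0,5.8,-14.9],[0,0,0],1],[[0,7.2,-14.3],[0,0,0],1],[[0,8.6,-13.5],[0,0,0],1],[[0,0,0],[0,0,0],1]])

```text
time: 14.57
position: [0.4379, 0.2229, 0.2063]
tool_rot: [1.946, 2.465, -0.006]
ft_force: [-11.7, -3.8, 9.9]
grip_width: 0.107
```

```bash
python3 - <<'E'
from h import *
def bar(t): 
    x=-.160*np.cos(t)+.003*np.sin(t);z=.16*np.sin(t)+.003*np.cos(t)
    return [.5664+x*.9728,.2529+x*.2317,.1155+z-.005]
plan(bar(.6),13.4)
snap('side','s5.png')
E
```

```text
t 14.57 p [0.4379 0.2229 0.2063] F [-11.7  -3.8   9.9] g 0.107 tool y yaw 13.4 tilt 0.22
shift tool mm [-0.6  1.6  2.9]
turn tool z deg 0.001263430795955145
full rotvec deg [-0.13  0.17  0.  ]
```

View pics/s5.png

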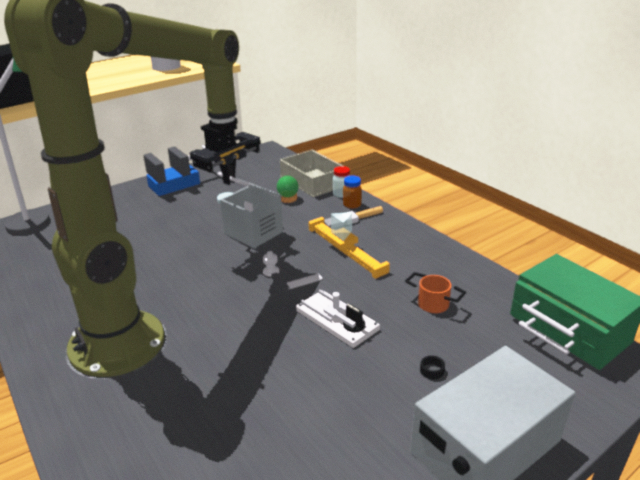

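Call:
arm_command(motion=[[[0,9.9,-12.0],[0,0,0],1],[[0,11.1,-11],[0,0,0],1],[[0,12.2,-10],[0,0,0],1],[[0,13.2,-9],[0,0,0],1],[[0,14,-7.7],[0,0,0],1],[[0,0,0],[0,0,0],1]])

```text
time: 15.12
position: [0.5001, 0.2377, 0.2584]
tool_rot: [1.945, 2.46, 0.007]
ft_force: [-5.7, -4.1, 15.4]
grip_width: 0.107
```

Call:
arm_command(motion=[[[0,14.7,-6.3],[0,0,0],1],[[0,15.3,-4.8],[0,0,0],1],[[0,15.7,-3.2],[0,0,0],1],[[0,15.9,-1.6],[0,0,0],1],[[0,8,-0.2],[0,0,0],1],[[0,0,0],[0,0,0],1]])

```text
time: 15.62
position: [0.5683, 0.2538, 0.2713]
tool_rot: [1.945, 2.46, 0.007]
ft_force: [1.4, -0.7, 4.5]
grip_width: 0.108
```

```bash
python3 - <<'E'
from h import *
def bar(t): 
    x=-.160*np.cos(t)+.003*np.sin(t);z=.16*np.sin(t)+.003*np.cos(t)
    return [.5664+x*.9728,.2529+x*.2317,.1155+z-.005]
plan(bar(1.55),13.4)
plan(bar(1.65),13.4)
E
```

```text
t 15.62 p [0.5683 0.2538 0.2713] F [ 1.4 -0.7  4.5] g 0.108 tool y yaw 13.35 tilt 0.4
shift tool mm [-0.5 -2.4  0.8]
turn tool z deg -0.04693404204141949
full rotvec deg [ 0.4   0.09 -0.05]
t 15.62 p [0.5683 0.2538 0.2713] F [ 1.4 -0.7  4.5] g 0.108 tool y yaw 13.35 tilt 0.4
shift tool mm [-0.5 13.6  1.7]
turn tool z deg -0.04693404204141949
full rotvec deg [ 0.4   0.09 -0.05]
```

Call:
arm_command(motion=[[[0,15,0.8],[0,0,0],1],[[0,13,2.2],[0,0,0],1],[[0,0,0],[0,0,0],1],[[0,0,0],[0,0,0],0.6],[[0,0,0],[0,0,0],0.6],[[0,0,0],[0,0,0],0.6],[[0,0,0],[0,0,0],0.6],[[0,0,0],[0,0,0],0.6]])

```text
time: 16.28
position: [0.5928, 0.26, 0.2668]
tool_rot: [1.945, 2.463, 0.001]
ft_force: [0.4, -0.0, -0.1]
grip_width: 0.367
```

Call:
arm_command(motion=[[[0,0,-20],[0,0,0],0.6],[[0,0,-35],[0,0,0],0.6],[[0,0,-15],[0,0,0],0.6],[[0,-40,0],[0,0,0],0.6],[[0,-40,0],[0,0,0],0.6],[[0,-40,0],[0,0,0],0.4],[[0,0,0],[0,0,0],0.4],[[0,0,0],[0,0,0],0.4]])

```text
time: 16.95
position: [0.4745, 0.2321, 0.3372]
tool_rot: [1.942, 2.462, 0.003]
ft_force: [0.3, -0.6, 0.2]
grip_width: 0.543
```

```bash
python3 - <<'E'
from h import *
plan([.4983,.2367,.3],-76.6)
snap('side','s6.png')
im,d,c=snap('scene','sc6.png')
for x in models.search_frame('scene','flap_bar')[:2]: print(x['conf'],w(c,x['location']))
im,d,c=snap('wrist','w6.png')
for x in models.search_frame('wrist','plate_tab')[:2]: print(x['conf'],w(c,x['location']))
E
```

```text
t 16.95 p [0.4745 0.2321 0.3372] F [ 0.3 -0.6  0.2] g 0.543 tool y yaw 13.46 tilt 0.33
shift tool mm [-0.9 24.  37.3]
turn tool z deg 90.06365197225907
full rotvec deg [ 3.600e-01 -6.000e-02  9.006e+01]
0.86 [0.58629636 0.26466624 0.18952919]
0.91 [0.49742906 0.24273918 0.08744666]
0.19 [0.65517437 0.10038493 0.01896168]
```

View pics/sc6.png

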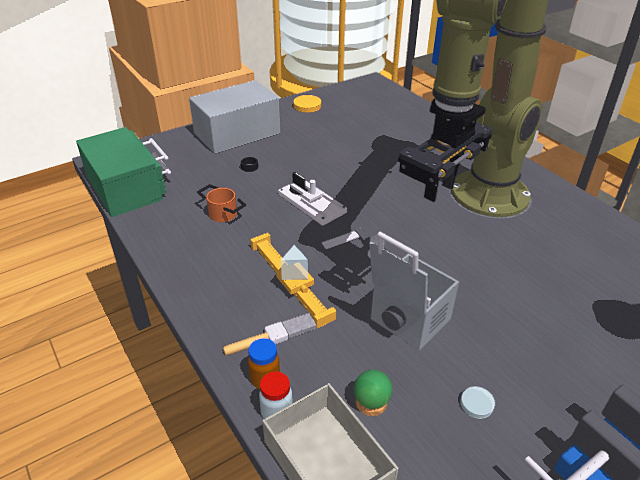

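View pics/w6.png

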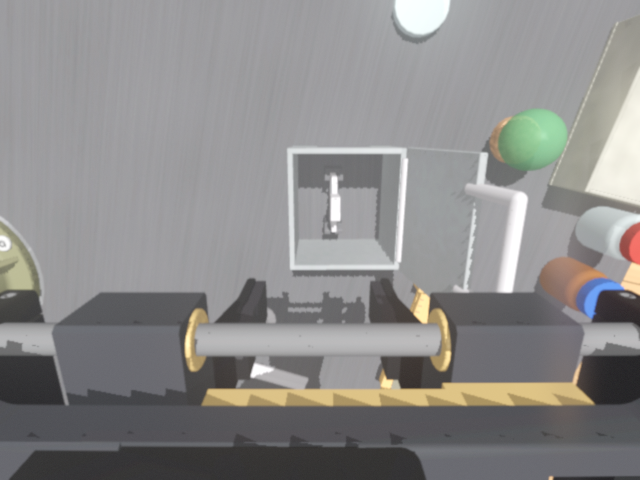

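```bash
python3 - <<'E'
from h import *
print(ctrl.get_state()['joint_positions'].round(2))
im,d,c=snap('wrist')
m=np.zeros((480,640),bool);m[140:280,285:410]=1
P,uv=cloud(d,c,m)
rel=P[:,:2]-[.508,.239];lx=rel@[.9728,.2317];ly=rel@[-.2317,.9728]
s=(abs(lx)<.045)&(abs(ly)<.05)&(P[:,2]>.096)
print('tab',s.sum(),P[s].mean(0),lx[s].min(),lx[s].max(),ly[s].min(),ly[s].max(),np.median(P[s,2]),cv2.minAreaRect(P[s,:2].astype(np.float32)*1000))
s=(abs(lx)<.075)&(abs(ly)<.08)&(P[:,2]>.108)
print('rim',lx[s].min(),lx[s].max(),ly[s].min(),ly[s].max(),cv2.minAreaRect(P[s&(P[:,2]<.125)][:,:2].astype(np.float32)*1000))
t=P[(P[:,2]>.07)&(abs(lx)<.045)&(abs(ly)<.05)];print(t.mean(0))
E
```

```text
[-0.18  0.05 -0.34  1.57  0.02  1.52 -0.28]
tab 237 [0.49824246 0.23812317 0.11410609] -0.014740734863451063 0.004273010340243914 -0.012633283292201628 0.013331993743391233 0.10508534173941791 ((502.6805419921875, 237.96170043945312), (18.995168685913086, 25.95789909362793), 12.345467567443848)
rim -0.06007074536927906 0.06512208551340003 -0.06540187204626267 0.06558700635888759 ((508.9394836425781, 239.4461669921875), (122.13375091552734, 130.82791137695312), 13.355013847351074)
[0.49746903 0.23930434 0.09868218]
```

Call:
arm_command(motion=[[[0,0,0],[0,0,-6.9],0.4],[[0,0,0],[0,0,-6.9],0.4],[[0,0,0],[0,0,-6.9],0.4],[[0,0,0],[0,0,-6.9],0.4],[[0,0,0],[0,0,-6.9],0.4],[[0,0,0],[0,0,-6.9],0.4],[[0,0,0],[0,0,-6.9],0.4],[[0,0,0],[0,0,-6.9],0.4]])

```text
time: 17.92
position: [0.4771, 0.2324, 0.3362]
tool_rot: [0.574, 3.086, -0.001]
ft_force: [-0.3, 0.0, -0.3]
grip_width: 0.601
```

Call:
arm_command(motion=[[[0,0,0],[0,0,-6.9],0.4],[[0,0,0],[0,0,-6.9],0.4],[[0,0,0],[0,0,-6.9],0.4],[[0,0,0],[0,0,-6.9],0.4],[[0,0,0],[0,0,-6.9],0.4],[[0,0,0],[0,0,0],0.4],[[0,0,0],[0,0,0],0.4]])

```text
time: 18.5
position: [0.4769, 0.2324, 0.3363]
tool_rot: [-0.352, 3.119, -0.002]
ft_force: [0.7, 0.1, 1.3]
grip_width: 0.601
```

```bash
python3 - <<'E'
from h import *
plan([.4983,.2368,.2],103.4)
im,d,c=snap('wrist','w7.png')
E
```

```text
t 18.5 p [0.4769 0.2324 0.3363] F [0.7 0.1 1.3] g 0.601 tool y yaw 102.89 tilt 0.19
shift tool mm [-21.5  -0.2 136.3]
turn tool z deg -0.5055748665532178
full rotvec deg [-0.1   0.16 -0.51]
```

View pics/w7.png

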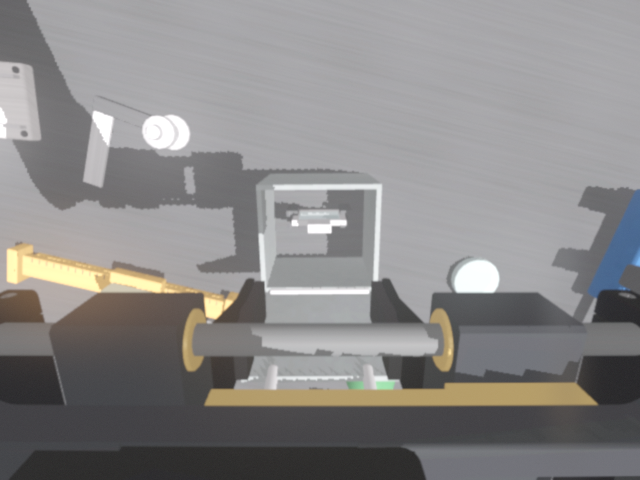

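Call:
arm_command(motion=[[[-21.5,-0.2,0],[0,0,-0.5],0.4],[[0,0,30],[0,0,0],0.4],[[0,0,35],[0,0,0],0.4],[[0,0,35],[0,0,0],0.4],[[0,0,36],[0,0,0],0.4],[[0,0,0],[0,0,0],0.4],[[0,0,0],[0,0,0],0.4]])

```text
time: 19.13
position: [0.497, 0.2363, 0.1995]
tool_rot: [0.37, -3.119, 0.004]
ft_force: [0.3, -0.3, 0.1]
grip_width: 0.599
```

```bash
python3 - <<'E'
from h import *
plan([.4983,.2369,.095],103.4)
E
```

```text
t 19.13 p [0.497  0.2363 0.1995] F [ 0.3 -0.3  0.1] g 0.599 tool y yaw 103.51 tilt 0.15
shift tool mm [ -1.5   0.6 104.4]
turn tool z deg 0.11176185867469712
full rotvec deg [-0.15 -0.04  0.11]
```

Call:
arm_command(motion=[[[-1.5,0.6,25],[0,0,0],0.4],[[0,0,25],[0,0,0],0.4],[[0,0,20],[0,0,0],0.4],[[0,0,15],[0,0,0],0.4],[[0,0,10],[0,0,0],0.4],[[0,0,8],[0,0,0],0.4],[[0,0,0],[0,0,0],0.4],[[0,0,0],[0,0,0],0.4]])

```text
time: 19.8
position: [0.5005, 0.2381, 0.099]
tool_rot: [-0.371, 3.114, -0.002]
ft_force: [-0.1, 1.3, 0.3]
grip_width: 0.601
```

```bash
python3 - <<'E'
from h import *
plan([.4983,.2369,.095],103.4)
snap('wrist','w8.png')
E
```

```text
t 19.8 p [0.5005 0.2381 0.099 ] F [-0.1  1.3  0.3] g 0.601 tool y yaw 103.58 tilt 0.31
shift tool mm [ 2.4 -0.6  4. ]
turn tool z deg 0.17892541015618235
full rotvec deg [-0.1   0.3   0.18]
```

View pics/w8.png

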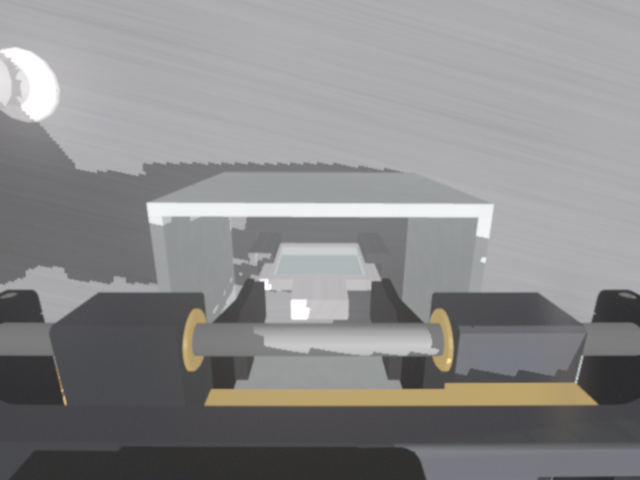

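The tab at (318,298) is centred between the fingers. A small correction, then grip.

Call:
arm_command(motion=[[[2.4,-0.5,3],[0,0,0],0.4],[[0,0,0],[0,0,0],1],[[0,0,0],[0,0,0],1],[[0,0,0],[0,0,0],1],[[0,0,0],[0,0,0],1],[[0,0,0],[0,0,0],1],[[0,0,0],[0,0,0],1],[[0,0,0],[0,0,0],1]], force=30)

```text
time: 20.52
position: [0.4974, 0.2367, 0.0947]
tool_rot: [-0.372, 3.116, -0.002]
ft_force: [-0.6, -0.5, 0.2]
grip_width: 0.293
```

```bash
python3 - <<'E'
from h import *
plan([.4983,.2369,.095],103.4)
E
```

```text
t 20.52 p [0.4974 0.2367 0.0947] F [-0.6 -0.5  0.2] g 0.293 tool y yaw 103.61 tilt 0.23
shift tool mm [-0.9 -0.  -0.3]
turn tool z deg 0.20856077787827587
full rotvec deg [-0.11  0.2   0.21]
```

Call:
arm_command(motion=[[[0,0,0],[0,0,0],1],[[0,0,-10],[0,0,0],1],[[0,0,-15],[0,0,0],1],[[0,0,-20],[0,0,0],1],[[0,0,-20],[0,0,0],1],[[0,0,-20],[0,0,0],1],[[0,0,-20],[0,0,0],1],[[0,0,-20],[0,0,0],1]])

```text
time: 21.18
position: [0.4966, 0.2365, 0.2212]
tool_rot: [-0.372, 3.116, -0.003]
ft_force: [-0.6, -0.0, -1.1]
grip_width: 0.292
```

Call:
arm_command(motion=[[[0,0,-20],[0,0,0],1],[[0,0,-15],[0,0,0],1],[[0,0,0],[0,0,0],1],[[0,0,0],[0,0,0],1],[[0,0,0],[0,0,0],1]])

```text
time: 21.6
position: [0.4962, 0.2364, 0.2537]
tool_rot: [-0.372, 3.118, -0.004]
ft_force: [0.0, 0.1, -0.7]
grip_width: 0.296
```

```bash
python3 - <<'E'
from h import *
plan([.59,.02,.25],90)
im,d,c=snap('scene','sc9.png')
for n in ['plate_pane','plate_tab','prism_centre','slide_rail','flap_bar']:
    for x in models.search_frame('scene',n)[:2]: print(n,x['conf'],w(c,x['location']))
im,d,c=snap('side','s9.png')
for n in ['plate_pane','plate_tab','prism_centre','slide_rail']:
    for x in models.search_frame('side',n)[:2]: print(n,x['conf'],w(c,x['location']))
E
```

```text
t 21.6 p [0.4962 0.2364 0.2537] F [ 0.   0.1 -0.7] g 0.296 tool y yaw 103.6 tilt 0.18
shift tool mm [ -40.3 -232.3    4.3]
turn tool z deg 13.600434903373852
full rotvec deg [-0.14  0.11 13.6 ]
plate_pane 0.77 [0.4975841  0.24385583 0.20942898]
plate_pane 0.24 [0.5691384  0.27079638 0.09914481]
plate_tab 0.6 [0.49621391 0.23624292 0.20616461]
prism_centre 0.76 [0.6729347  0.03087705 0.05882601]
slide_rail 0.63 [0.67172222 0.03363584 0.02794075]
flap_bar 0.71 [0.58350164 0.26677281 0.18984844]
flap_bar 0.15 [0.67492614 0.0313734  0.02938169]
plate_pane 0.63 [0.492293   0.23633373 0.20851591]
plate_tab 0.83 [0.49375885 0.23223843 0.20731602]
prism_centre 0.74 [0.6481079  0.00600992 0.0583092 ]
slide_rail 0.7 [ 0.64883525 -0.00981825  0.02889611]
```

View pics/sc9.png

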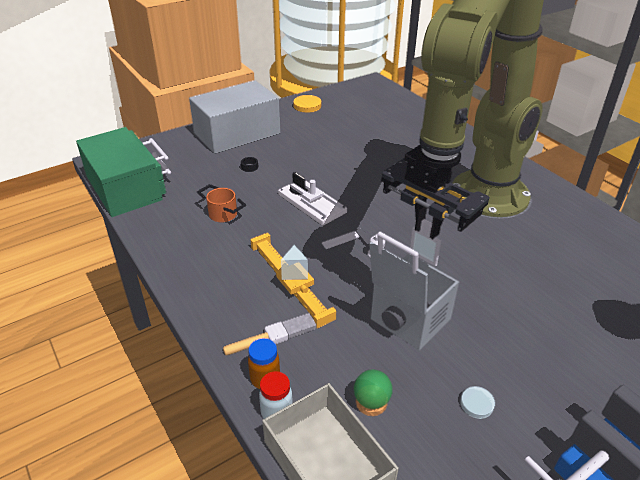

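View pics/s9.png

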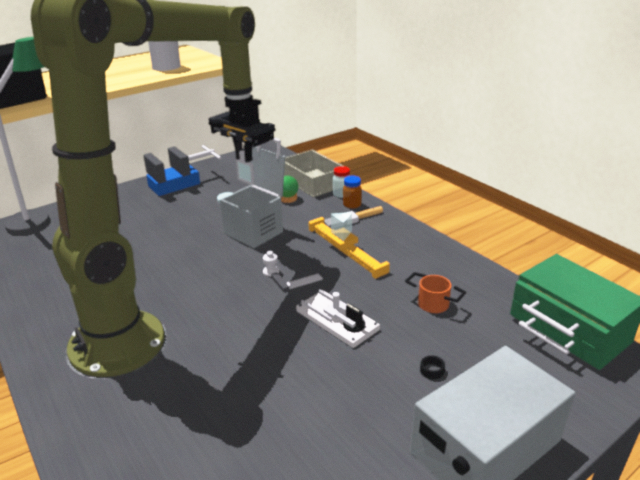

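```bash
python3 - <<'E'
from h import *
st={'position':[6.49489324e-01,-5.73184017e-05,2.35433036e-01],'tool_rot':[-2.22055969,-2.22049300,2.18614918e-03]}
c=cam('wrist',st)
t=[ray(c,p,.1)[:2] for p in [(317,175),(379,216),(317,250)]]
print('tri',np.round(t,4).tolist(),np.mean(t,0),[np.linalg.norm(t[i]-t[i-1]).round(4) for i in range(3)]); e=t[0]-t[2];print('face yaw',np.degrees(np.arctan2(e[1],e[0]))-90)
k=[ray(c,p,.04)[:2] for p in [(304,166),(367,167),(366,238),(303,237)]];print('carr',np.round(k,4).tolist(),np.mean(k,0)); e=k[0]-k[3];print(np.degrees(np.arctan2(e[1],e[0]))-90)
b=[ray(c,p,.03)[:2] for p in [(312,53),(366,54)]];print(b,np.degrees(np.arctan2(*(b[1]-b[0])[::-1])))
im=cv2.imread('pics/wrist0.png');cv2.imwrite('pics/w0c.png',cv2.resize(im[40:330,280:400],None,fx=2.05,fy=2.05,interpolation=cv2.INTER_CUBIC))
# rail from scene depth
im,d,c=snap('scene')
s=models.silhouettes('scene','slide_rail')[0]
P,uv=cloud(d,c,s['pixels'])
q=P[(P[:,2]>.008)&(P[:,2]<.12)];print(s['conf'],len(q),cv2.minAreaRect(q[:,:2].astype(np.float32)*1000))
q=P[(P[:,2]>.033)&(P[:,2]<.044)];print(len(q),cv2.minAreaRect(q[:,:2].astype(np.float32)*1000),q.mean(0))
E
```

```text
tri [[0.6477, 0.0468], [0.6982, 0.0137], [0.6477, -0.0154]] [0.66452263 0.0150529 ] [np.float64(0.0622), np.float64(0.0604), np.float64(0.0583)]
face yaw -0.04444740345800824
carr [[0.6352, 0.049], [0.695, 0.0481], [0.6967, -0.022], [0.6334, -0.021]] [0.66505424 0.01352414]
-1.4524775722279628
[array([0.6430499 , 0.14809285]), array([0.6916286 , 0.14727066])] -0.96963650251582
0.7 2269 ((667.6006469726562, -3.372283935546875), (318.19964599609375, 66.54357147216797), 89.99956512451172)
282 ((677.900390625, 29.716203689575195), (59.159732818603516, 88.1355209350586), 50.25945281982422) [0.67486725 0.03454886 0.03651977]
```

View pics/w0c.png

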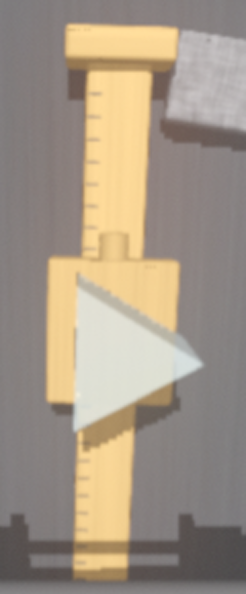

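Call:
arm_command(motion=[[[0,-10,-5],[0,0,0],1],[[0,-20,-5],[0,0,0],1],[[0,-25,0],[0,0,0],1],[[0,-25,0],[0,0,0],1],[[0,-25,0],[0,0,0],1],[[0,-25,0],[0,0,0],1],[[-5,-25,0],[0,0,0],1],[[-10,-25,0],[0,0,0],1]])

```text
time: 22.92
position: [0.5535, 0.0629, 0.266]
tool_rot: [-0.37, 3.116, -0.004]
ft_force: [0.5, 0.0, -1.9]
grip_width: 0.297
```

Call:
arm_command(motion=[[[-10,-20,0],[0,0,0],1],[[-10,-20,0],[0,0,0],1],[[-5,-10,0],[0,0,0],1],[[0,0,0],[0,0,5],1],[[0,0,0],[0,0,5],1],[[0,0,0],[0,0,4.6],1],[[0,0,0],[0,0,0],1],[[0,0,0],[0,0,0],1]])

```text
time: 23.58
position: [0.5896, 0.0227, 0.2655]
tool_rot: [0.023, 3.138, -0.002]
ft_force: [0.1, -0.2, -0.8]
grip_width: 0.297
```

```bash
python3 - <<'E'
from h import *
plan([.587,.0155,.1207],89)
im,d,c=snap('wrist','w10.png')
im,d,c=snap('scene','sc10.png')
E
```

```text
t 23.58 p [0.5896 0.0227 0.2655] F [ 0.1 -0.2 -0.8] g 0.297 tool y yaw 89.15 tilt 0.23
shift tool mm [  3.   -7.1 144.8]
turn tool z deg 0.1506095342150502
full rotvec deg [-0.07  0.22  0.15]
```

View pics/sc10.png

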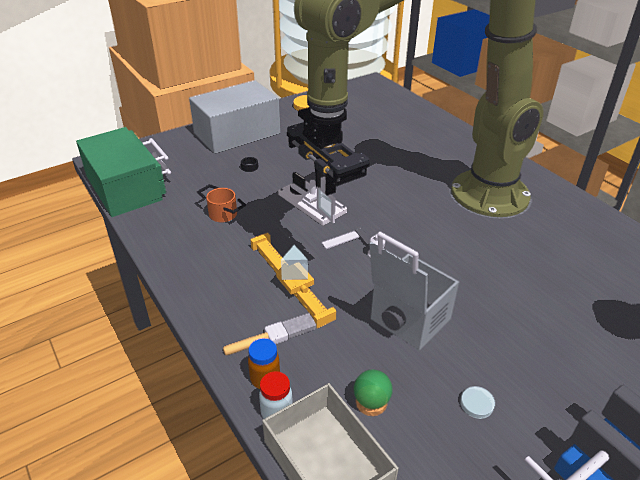

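Call:
arm_command(motion=[[[3,-7,15],[0,0.2,0],1],[[0,0,25],[0,0,0],1],[[0,0,25],[0,0,0],1],[[0,0,25],[0,0,0],1],[[0,0,25],[0,0,0],1],[[0,0,18],[0,0,0],1],[[0,0,10],[0,0,0],1],[[0,0,0],[0,0,0],1]])

```text
time: 24.35
position: [0.5849, 0.0154, 0.1198]
tool_rot: [-0.026, -3.137, 0.002]
ft_force: [-0.7, -0.4, -1.3]
grip_width: 0.293
```

Call:
arm_command(motion=[[[0,0,0],[0,0,0],1],[[0,0,0],[0,0,0],1],[[0,0,0],[0,0,0],1]])

```text
time: 24.6
position: [0.5879, 0.0156, 0.1241]
tool_rot: [0.027, 3.138, -0.002]
ft_force: [1.0, 0.3, -0.7]
grip_width: 0.294
```

```bash
python3 - <<'E'
from h import *
plan([.587,.0155,.1207],89)
for cn in ['scene','side','wrist']:
    im,d,c=snap(cn,cn+'11.png')
    np.savez(cn+'11.npz',d=d,K=c[0],D=c[1],C=c[2])
    for n in ['plate_pane','prism_centre']:
        for x in models.search_frame(cn,n)[:1]: print(cn,n,round(x['conf'],2),w(c,x['location']).round(4))
        for x in models.silhouettes(cn,n)[:1]:
            P,uv=cloud(d,c,x['pixels']); print('  sil',len(P),np.median(P,0).round(4),np.percentile(P,3,axis=0).round(4),np.percentile(P,97,axis=0).round(4))
    if cn!='wrist':
        y0,x0=(150,220) if cn=='scene' else (130,280)
        cv2.imwrite('pics/c11%s.png'%cn,cv2.resize(im[y0:y0+180,x0:x0+200],None,fx=3.3,fy=3.3,interpolation=cv2.INTER_CUBIC))
E
```

```text
t 24.6 p [0.5879 0.0156 0.1241] F [ 1.   0.3 -0.7] g 0.294 tool y yaw 89.01 tilt 0.2
shift tool mm [ 0.9 -0.1  3.4]
turn tool z deg 0.009979104540491335
full rotvec deg [-0.06  0.19  0.01]
scene plate_pane 0.93 [0.5876 0.0256 0.0767]
  sil 402 [0.5898 0.0207 0.075 ] [ 0.5859 -0.0094  0.0415] [0.5933 0.0505 0.1275]
scene prism_centre 0.8 [0.6763 0.0307 0.0588]
  sil 1153 [0.6739 0.032  0.0547] [ 0.6414 -0.004   0.0202] [0.6981 0.0556 0.0993]
side plate_pane 0.78 [0.583  0.0141 0.0776]
  sil 263 [0.5837 0.0136 0.0716] [ 0.5798 -0.0171  0.0458] [0.5873 0.0457 0.1045]
side prism_centre 0.62 [0.6475 0.0036 0.0581]
  sil 809 [0.6514 0.0057 0.0543] [ 0.6343 -0.0206  0.0213] [0.697  0.0475 0.1022]
wrist plate_pane 0.7 [0.585  0.0061 0.0901]
  sil 5878 [0.5853 0.015  0.0893] [ 0.5826 -0.0142  0.046 ] [0.5876 0.0446 0.1332]
wrist prism_centre 0.72 [0.6515 0.01   0.0836]
  sil 2402 [0.6504 0.0135 0.0863] [ 0.649  -0.0095  0.0677] [0.6515 0.0361 0.0985]
```

View pics/c11scene.png

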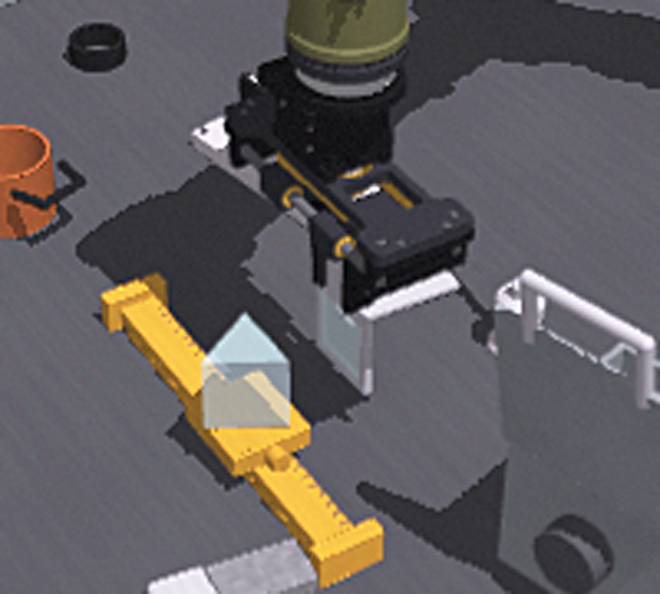

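View pics/c11side.png

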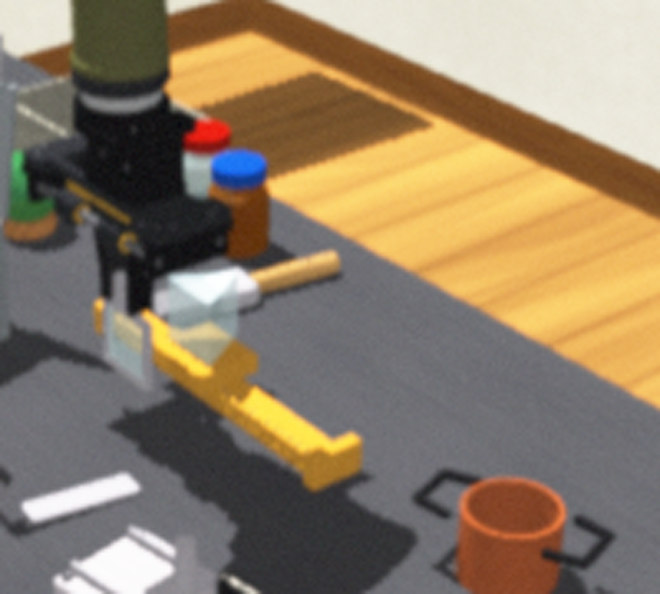

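View pics/wrist11.png

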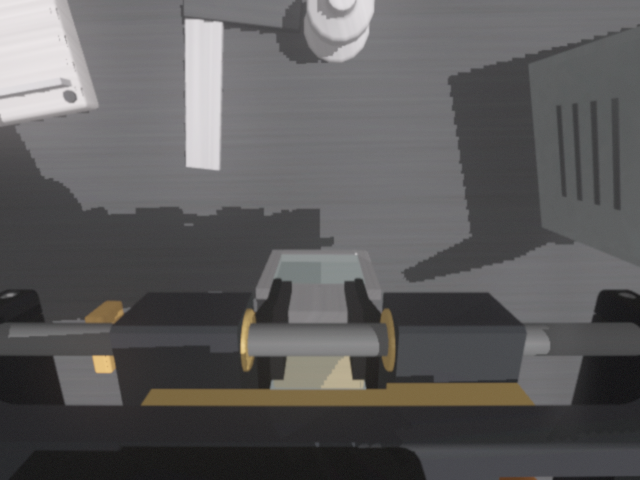

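Call:
arm_command(motion=[[[0,0,2.5],[0,0,0],1],[[0,0,0],[0,0,0],1],[[0,0,0],[0,0,0],1],[[0,0,0],[0,0,0],1],[[0,0,0],[0,0,0],1],[[0,0,0],[0,0,0],1],[[0,0,0],[0,0,0],1],[[0,0,0],[0,0,0],1]])

```text
time: 26.02
position: [0.5867, 0.0155, 0.1199]
tool_rot: [0.027, 3.141, -0.002]
ft_force: [0.5, -0.7, -0.9]
grip_width: 0.293
```

```bash
python3 - <<'E'
from h import *
plan([.587,.0155,.1207],89)
im,d,c=snap('wrist')
for n in ['plate_pane','prism_centre']:
    x=models.silhouettes('wrist',n)[0]; m=cv2.erode(x['pixels'].astype(np.uint8),np.ones((5,5)))>0
    P,uv=cloud(d,c,m); o=np.median(P,0)
    P=P[abs(P[:,0]-o[0])<.006]
    _,_,V=np.linalg.svd(P-P.mean(0),full_matrices=False);nn=V[2]*np.sign(V[2][0]);print(n,len(P),P.mean(0).round(4),'normal',nn.round(3))
im,d,c=snap('side','s12.png');im,d,c=snap('scene','sc12.png')
for n in ['float','pot','wick_holder','square','brush','loupe','lens_blank','flap_bar','fork_post','knob_grip']:
    for x in models.search_frame('scene',n)[:1]: print(n,round(x['conf'],2),w(c,x['location']).round(3))
s=ctrl.get_state();print(s['position'],s['grip_width'],abs(s['qd']).max())
E
```

```text
t 26.02 p [0.5867 0.0155 0.1199] F [ 0.5 -0.7 -0.9] g 0.293 tool y yaw 89.0 tilt 0.07
shift tool mm [-0.3  0.  -0.8]
turn tool z deg 0.0010408933280388055
full rotvec deg [-0.07  0.02  0.  ]
plate_pane 5098 [0.5849 0.0154 0.0891] normal [ 0.999 -0.021  0.025]
prism_centre 1870 [0.6503 0.0136 0.082 ] normal [ 1.    -0.027  0.01 ]
float 0.98 [0.722 0.379 0.063]
pot 0.75 [ 0.684 -0.315  0.043]
wick_holder 0.61 [0.445 0.03  0.047]
square 0.63 [0.447 0.032 0.048]
brush 0.77 [0.773 0.123 0.016]
loupe 0.57 [ 0.519 -0.491  0.013]
lens_blank 0.87 [0.553 0.487 0.011]
flap_bar 0.72 [0.587 0.264 0.192]
knob_grip 0.62 [ 0.472 -0.301  0.059]
[0.58665266 0.01547784 0.119793  ] 0.2977000095467741 0.0017288883377126044
```

View pics/sc12.png

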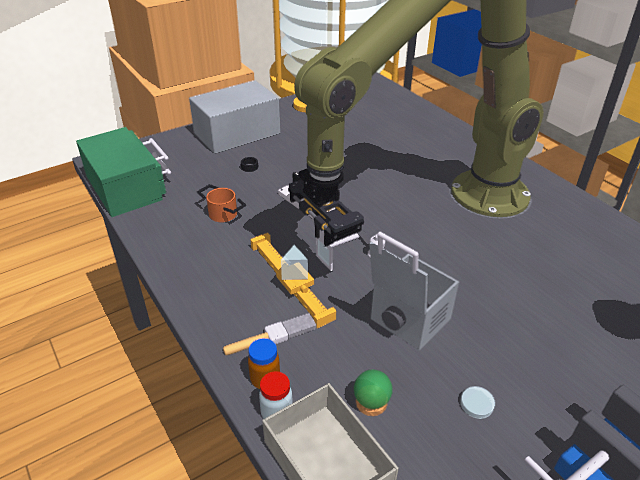

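The plate hangs upright at about (325,250) in front of the prism at (294,264). The flap stands open and the arm is still, so I'm handing in.

```bash
python3 -c "
from bench import ctrl
print(ctrl.close_job())"
```

```text
the job is handed in; nothing more can be done
None
```

I carried out the whole sequence and handed the job in at about 26 s, with the plate still held in front of the prism. The hand-in gives no verdict, so these are my own last measurements.

**What I did**
- **Knob:** I turned it about 45° to the mark. A depth fit after the fork was home put it within about 0.2° of the mark.
- **Fork:** I slid it home, moving it 66 mm by the tool position. The depth image put the post 57 mm from the knob axis; it should be 58 mm when home.
- **Flap:** I swung it to about 1.7 rad, and it stayed standing open.
- **Plate:** I drew it out by its tab, gripping across the tab's 26 mm width, and carried it to the prism.

**Last checks at the prism**
- **Distance:** the pane's middle is about 62 mm in front of the face.
- **Sideways and height:** the pane is about 2 mm off sideways. Height is within a few mm, worked out from the tool position, not measured directly.
- **Square and upright:** square to the prism's face within about 0.5° and upright within about 1.5°.
- **Hold:** the grip width matches the tab and the arm was at rest.

**Checks that disagreed or were unclear**
- The scene camera placed the loupe about 2 cm from its first reading. The side camera's first reading agrees with the later one, and I never worked near it, so I take this as detector noise.
- The last scene reading for the square landed on the wick holder, so the square was not confirmed by the network. It did show in the last wrist picture, but I took no position from it.
- The fork post was not found in the last scene picture because the gripper hid it, so the fork's position rests on the earlier wrist view.

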